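Gauge a shaft with a go and a no-go gap

ROBOT

A 6-joint arm with a two-finger parallel gripper is mounted at the origin on a cart in front of the work surface, level with it; the furniture and walls round the work are solid. World frame = base frame: x ahead of the robot, y to its left, z up, the work surface at z = 0. Lengths are in mm, angles in rad, forces in N, time in s.
With the tool pointing down it reaches from about 350 to 975 mm from the base axis. Payload 7.1 kg.
Tool frame: the origin (TCP) lies midway between the tips of the shut fingers; the grasp point (between the pads) lies 19 mm behind it (ctrl.grasp_offset is the distance from the TCP to the grasp point, in mm); z points along the fingers, y is the line along which they close (so a half turn about z gives the same grasp; the last joint's range is limited). The gripper opens to 88 mm and grips with 3 to 60 N. Pads are 20 mm wide; open, the fingers measure 115 mm over their backs; the gripper's body (75 mm by 178 mm) begins 61 mm behind the grasp point.
Start: joints at [1.176, 0.423, 1.63, -0, 1.089, -0.019], TCP at [229.353, 581.379, 222.675] pointing down, gripper open.
Joint ranges: [-3, 3], [-0.9, 2.11], [0.09, 2.58], [-1.31, 4.45], [0.11, 2.69], [-2.54, 2.54]. Speed limits (rad/s): [2.39, 2.39, 3.01, 3.14, 3.14, 3.14].

INTERFACE

Orientations are given as a rotation vector (axis times angle).
In Python, from workcell import sensors, viewer, ctrl gives the robot as it stands. The module is installed in compiled form; this text tells all that it offers.
- The arm moves only by the shell command python3 -m handwheel 'ROWS'. ROWS is JSON, a list of rows, each a list of 7 numbers: the shift along the tool's x, y, z in mm, then the turn, a rotation vector about the tool's x, y, z in rad, then the closure, from 0 (fully open) to 1 (shut). In form: [[x, y, z, rx, ry, rz, jaw], ...]. A call has 1 to 10 rows; each row shifts and turns the commanded pose from where the row before left it, along the tool's axes as they then stand; what a row does not reach is not made up. A row lasts 1/8 s, in which the tool goes at most 62.5 mm and 10.7 degrees, less where a joint would pass 70% of its speed; a pose out of reach is approached as far as the arm can. A call is refused whole if a number of a shift passes 62.5 or a number of a turn 0.188, either way. A call with a gripper value outside its range is refused whole. The fingers move at their own pace and stop on an object; the grip force is fixed at half the most. Time passes only in rows, so rows that do not move let the fingers close. It gives the time, the measured TCP pose, the force, the opening and the grip force at its end, in the units of the state.
- sensors.get_obs(): the state, without advancing time (a new reading comes with each control period).
- viewer.get_image(name): name is "scene" or "top" or "wrist"; returns a dict with "frame" (420x560x3 uint8, blue, green, red), "fov_y" (degrees; the focal length in pixels is half the picture's height over the tangent of half this angle, whatever the lens; pixels are square), "cx", "cy" (the principal point, pixels), "R" (3x3) and "t" (3): a world point X has camera coordinates R X + t. Camera axes: x right, y down, z forward; pixel columns grow to the right and rows downward; lengths in mm; the calibration is good to about 2 mm. A picture is of the moment at which its call begins. There is no depth.
- ctrl.close_job(): hands the job in; it is judged then, once.
The state is a dict: "t": time; "qpos": joint angles; "qvel": joint speeds; "joint_torque": joint torques, N m; "ee_pos": TCP position; "orientation": TCP orientation; "ft_force": force on the tool from outside, world axes, zero at the start; "moment": the same for the moment, N m; "width": finger opening in mm; "grasp_force": force on a finger pad.
Only numpy, scipy, OpenCV 4.12 (cv2) and the standard library are available. Lean on these libraries where they do the work, as an engineer would, in place of code of your own. Each camera call takes 0.05 s, during which the arm holds its last target. There are 200 camera calls.

TASK

Check the short steel shaft that stands on the bench, keeping it upright with its thick end down at bench level. Slide it through the wider of the two gap gauges (the go gap), in from the robot's side and right out at the far side without lifting it out of the gap; then bring it round to the robot's side of the narrower gauge (the no-go gap) and press it gently into that mouth, which must stop it. Let go and leave it standing there in the no-go mouth, and do not disturb the other things on the bench.

Things in the scene. Friction and masses are not known exactly. Their poses are not given: they have to be found in the camera images.
- shaft_mid (a point): Loose steel shaft standing upright, 96 mm tall, 0.18 to 0.35 kg. Lower 36 mm: journal of 30 mm diameter (the part to be gauged); from 40 mm up to the top: a neck of 22 mm diameter to grip, thin groove near the top. The point is on the axis, 48 mm above the foot; z points along the axis to the top. Round: its yaw has no meaning.
- go_gauge: Go gauge, fixed: two grey steel jaws 24 mm high, each with a low foot held by two screws, a 35 mm gap between (the wider). The gap runs along the gauge's x, 44 mm long (-22 to +22 mm), lips rounded 10 mm; 139 mm wide in y. Origin: middle of the gap at bench level (the bench is its floor, no step); x points through the gap away from the robot, turned up to 17 degrees; z up. May be left or right.
- nogo_gauge: No-go gauge, fixed: like the go gauge (jaws 24 mm high, 44 mm long in x, lips rounded 10 mm) but one screw on each foot and a gap of 25 mm; 129 mm wide in y. Origin: middle of the gap at bench level; x points through the gap away from the robot, turned up to 17 degrees; z up. The lips stop a centred journal when the shaft's axis is at x = -23 mm.
- calculator: Bystander: grey pocket calculator, 135x78x17 mm, lying loose to the left of the work. Origin at the centre of its underside.
- mug: Bystander: mug, 81x113x101 mm, standing loose at the right near corner. Origin at the centre of its underside.
- caliper: Bystander: caliper, 70x225x16 mm, lying loose behind the gauges. Origin at the centre of its underside.
Things that resemble listed ones, but are neither listed nor needed, are in the scene too. What is shaped like the part that bears shaft_mid but green is not meant.

How it is judged:
By the outcome, as a careful person would: the job done as asked, in the order asked, and still so for the second after the job is handed in, with the robot touching nothing.
It also fails if it takes over 58 s, if anything falls off the work surface, if the arm or the gripper's body presses on something with over 40 N, if the wrist force passes 120 N, or if a joint passes its speed limit or range.

## Working session

There is one attempt and no reset: what is moved stays moved. The work goes in short steps, Python scripts to look and compute and a shell command to move; the robot and the scene stay as the last step left them, time stands still between calls to the robot, and variables do not carry over. Pictures are saved under pics/ and viewed, at most 10 in all, crops included, and the job is handed in when it is done.

```bash
mkdir -p pics
cat > h.py <<'E'
import numpy as np, cv2
from workcell import sensors, viewer, ctrl
def grab(n,f):
    d=viewer.get_image(n); cv2.imwrite('pics/'+f,d['frame']); 
    np.savez('pics/'+f[:-4]+'.npz',**{k:np.array(v) for k,v in d.items()}); return d
def load(f): return dict(np.load('pics/'+f+'.npz'))
def ray(d,u,v):
    f=d['frame'].shape[0]/2/np.tan(np.radians(d['fov_y'])/2)
    R=np.array(d['R']);t=np.array(d['t'])
    return -R.T@t, R.T@np.array([(u-d['cx'])/f,(v-d['cy'])/f,1])
def onz(d,u,v,z):
    c,r=ray(d,u,v); return c+r*(z-c[2])/r[2]
def proj(d,X):
    f=d['frame'].shape[0]/2/np.tan(np.radians(d['fov_y'])/2)
    p=np.array(d['R'])@np.array(X)+np.array(d['t']); return f*p[0]/p[2]+d['cx'],f*p[1]/p[2]+d['cy']
E
python3 - <<'E'
from h import *
a=grab('top','top.png');b=grab('scene','scene.png')
for d in(a,b): print(d['fov_y'],ray(d,d['cx'],d['cy']))
o=sensors.get_obs();print(o)
E
```

```text
47.085202817398006 (array([ 518.7301812 ,  -52.47701233, 1068.156799  ]), array([ 0.04399173, -0.00128648, -0.99903107]))
57.12943487380752 (array([-259.01703801, -502.03213685,  537.28075216]), array([ 0.80734447,  0.39842413, -0.43526213]))
{'t': 0.1, 'qpos': array([ 1.17599523e+00,  4.23764036e-01,  1.63059704e+00,  2.40774659e-05,
        1.08859839e+00, -1.89900076e-02]), 'qvel': array([-0.00076129, -0.00121566, -0.00143063, -0.00090347,  0.00020257,
       -0.00072989]), 'joint_torque': array([ 5.54003745e-04, -5.45609021e+01, -2.74325395e+01,  6.45158929e-02,
        1.88664836e-02, -2.45821940e-05]), 'ee_pos': array([229.16530132, 580.93770054, 221.98616854]), 'orientation': array([-5.86815678e-01, -3.08599290e+00,  2.09411553e-03]), 'ft_force': array([ 0.40891564, -0.16476983,  0.67760663]), 'moment': array([-0.00060463, -0.00576312,  0.01429308]), 'grasp_force': 0.0, 'width': 88.00412787997124}
```

View pics/top.png

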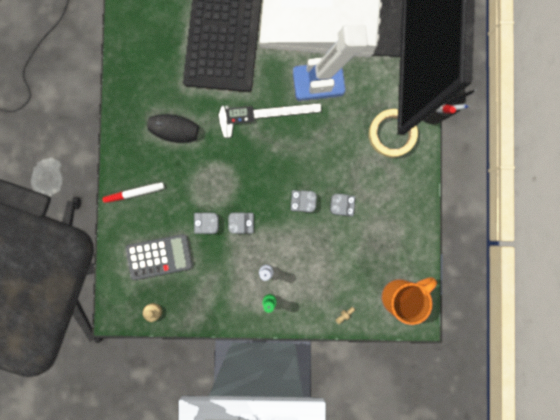

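View pics/scene.png

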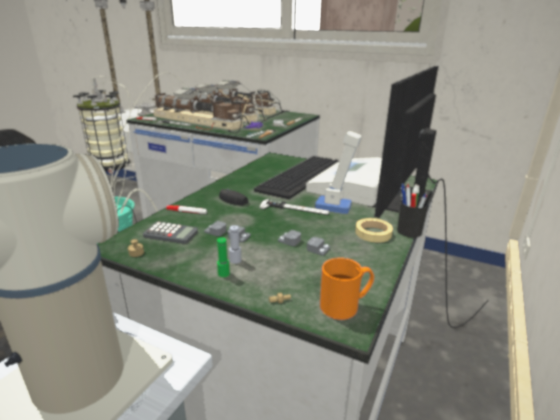

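The top view shows the steel shaft at (265,272), the green decoy at (269,303), the left gauge's jaws at (205,223) and (241,223), and the right gauge's at (303,201) and (343,205). I'll enlarge these to count screws and compare gaps.

Run:
```python
from h import *
d=load('top');f=d['frame']
c=f[170:330,180:370];cv2.imwrite('pics/c1.png',cv2.resize(c,None,fx=3.75,fy=3.75,interpolation=cv2.INTER_CUBIC)[:600])
hsv=cv2.cvtColor(f,cv2.COLOR_BGR2HSV)
m=((hsv[...,1]<60)&(hsv[...,2]>85)).astype('uint8');m[:170]=0;m[330:]=0;m[:,:192]=0;m[:,370:]=0
n,l,s,ce=cv2.connectedComponentsWithStats(m)
for i in range(1,n):
    if s[i,4]>40:
        k,_=cv2.findContours((l==i).astype('uint8'),0,2)
        r=cv2.minAreaRect(k[0]); b=cv2.boxPoints(r)
        print(s[i],ce[i].round(1),r[2]); print(np.array([onz(d,*p,20)[:2] for p in b]).round(0).tolist(), onz(d,*ce[i],20)[:2].round(1))
```

```text
[ 192  170   47   65 2162] [211.1 197.1] 90.0
[[649.0, 139.0], [651.0, 39.0], [511.0, 36.0], [509.0, 136.0]] [590.4  96.2]
[  192   170   178   160 18670] [296.9 260. ] 90.0
[[649.0, 139.0], [656.0, -247.0], [312.0, -250.0], [305.0, 131.0]] [457.  -92.8]
```

View pics/c1.png

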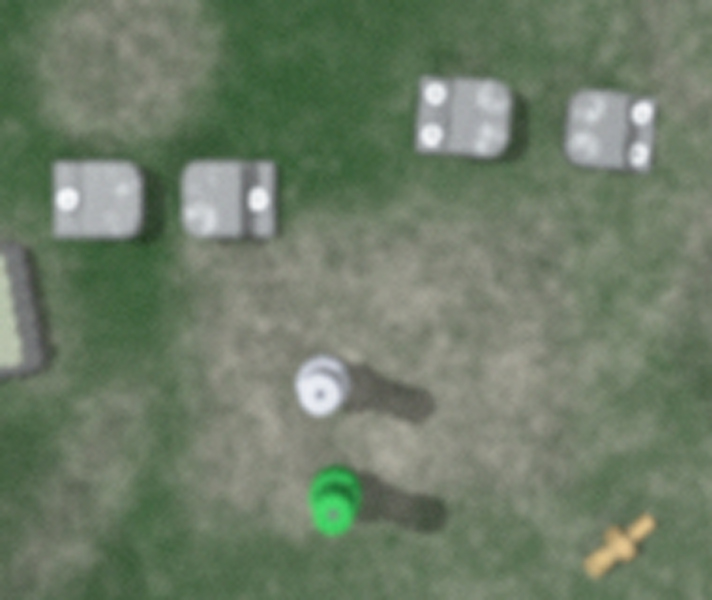

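The right gauge has two screws, so it is the go gauge, with a gap from crop (514,118) to (566,128). The left gauge has one screw, so it is the no-go, with a gap from (144,200) to (181,200). The shaft's top is at crop (321,393), and the green decoy sits just robot-side of it.

Run:
```python
from h import *
d=load('top')
P=lambda u,v,z: onz(d,180+(u+.5)/3.75-.5,170+(v+.5)/3.75-.5,z)[:2].round(1)
for n,u,v,z in [('goL',514,118,24),('goR',566,128,24),('goLtop',500,80,24),('goLbot',498,157,24),('goRtop',585,90,24),('goRbot',582,167,24),('scrLt',435,93,8),('scrLb',431,135,8),('scrRt',642,112,8),('scrRb',639,153,8),
 ('ngL',144,200,24),('ngR',181,200,24),('ngLtop',130,160,24),('ngLbot',130,239,24),('ngRtop',200,160,24),('ngRbot',200,239,24),('scrL',68,199,8),('scrR',258,199,8),('shaft',321,393,96),('green',333,514,96)]: print(n,P(u,v,z))
print(cv2.Rodrigues(sensors.get_obs()['orientation'])[0].round(3))
```

```text
goL [ 585.4 -133.6]
goR [ 580.1 -163.8]
goLtop [ 607.3 -125.2]
goLbot [ 562.6 -124.7]
goRtop [ 602.3 -174.5]
goRbot [ 557.7 -173.3]
scrLt [600.3 -88.2]
scrLb [575.6 -86.3]
scrRt [ 591.2 -210.1]
scrRb [ 567.  -208.6]
ngL [534.3  79.4]
ngR [534.7  58. ]
ngLtop [557.3  88. ]
ngLbot [511.7  86.9]
ngRtop [558.   47.5]
ngRbot [512.4  46.6]
scrL [534.4 125.9]
scrR [536.3  14.6]
shaft [431.6 -26.7]
green [367.4 -34.3]
[[-0.93   0.367 -0.001]
 [ 0.367  0.93  -0.001]
 [ 0.    -0.001 -1.   ]]
```

Estimates: go centre about (583,-148.5) at yaw -4°, no-go centre about (535,69.5) at yaw +1°, shaft at (431.6,-26.7). I'll turn the tool square and go above the shaft.

```bash
python3 -m handwheel '[[0,0,0,0,0,-0.1875,0],[0,0,0,0,0,-0.1875,0],[-15,-50,0,0,0,0,0],[-15,-50,0,0,0,0,0],[-15,-50,0,0,0,0,0],[-15,-50,0,0,0,0,0],[-15,-50,0,0,0,0,0],[-15,-50,0,0,0,0,0],[-15,-50,0,0,0,0,0],[-15,-50,0,0,0,0,0]]'; python3 -m handwheel '[[-20,-50,0,0,0,0,0],[-20,-50,0,0,0,0,0],[-20,-50,0,0,0,0,0],[-15,-50,0,0,0,0,0],[0,0,0,0,0,0,0],[0,0,0,0,0,0,0]]'
python3 - <<'E'
from h import *
o=sensors.get_obs();print(o['ee_pos'],cv2.Rodrigues(o['orientation'])[0].round(3).tolist(),o['qpos'].round(2))
d=grab('wrist','w1.png')
for X in ([431.6,-26.7,96],[583,-148.5,24],[535,69.5,24]): print(proj(d,X))
E
```

```text
t: 1.35
ee_pos: [349.1, 179.7, 222.6]
orientation: [0.001, 3.141, -0.0]
ft_force: [2.2, 0.2, 0.4]
width: 87.4
grasp_force: 0.0
t: 2.1
ee_pos: [423.3, -18.7, 222.3]
orientation: [-0.003, -3.141, -0.001]
ft_force: [0.4, -0.3, 0.0]
width: 87.7
grasp_force: 0.0
[423.32982915 -18.67513151 222.34963711] [[-1.0, 0.002, -0.001], [0.002, 1.0, 0.0], [0.001, 0.0, -1.0]] [-0.07  0.12  2.05  0.    0.97 -1.64]
(np.float64(270.8104663989013), np.float64(213.27753099747716))
(np.float64(167.9135726153191), np.float64(320.5782412330399))
(np.float64(360.13444320591503), np.float64(282.5622581930577))
```

View pics/w1.png

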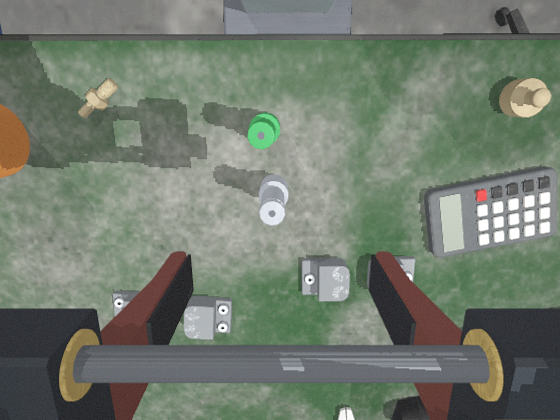

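The shaft top is at (272,213) against a projected (271,213). The no-go gap's middle is at about x=359 against 360. Estimates agree, so descend and grasp.

```bash
python3 -m handwheel '[[-8.5,-7.6,0,0,0,0,0],[0,0,35,0,0,0,0],[0,0,35,0,0,0,0],[0,0,35,0,0,0,0],[0,0,30,0,0,0,0],[0,0,20,0,0,0,0],[0,0,16,0,0,0,0],[0,0,0,0,0,0,0],[0,0,0,0,0,0,0]]';  python3 -m handwheel '[[0,0,0,0,0,0,1],[0,0,0,0,0,0,1],[0,0,0,0,0,0,1],[0,0,0,0,0,0,1],[0,0,0,0,0,0,1],[0,0,0,0,0,0,1],[0,0,0,0,0,0,1],[0,0,0,0,0,0,1]]'
```

```text
t: 3.28
ee_pos: [432.9, -26.1, 52.1]
orientation: [-0.0, 3.141, -0.0]
ft_force: [0.4, 0.6, 0.0]
width: 88.4
grasp_force: 0.0
t: 4.28
ee_pos: [432.3, -26.4, 51.6]
orientation: [-0.001, -3.141, -0.0]
ft_force: [-0.4, -0.8, -0.2]
width: 21.6
grasp_force: 30.0
```

```bash
python3 -m handwheel '[[0,0,-1.5,0,0,0,1],[-10,-15,0,0,0,0,1],[-13,-20,0,0,0,0,1],[-13,-20,0,0,0,0,1],[-13,-20,0,0,0,0,1],[-13,-20,0,0,0,0,1],[-14,-21.5,0,0,0,0,1],[0,0,0,0,0,0,1],[0,0,0,0,0,0,1]]'
python3 - <<'E'
from h import *
o=sensors.get_obs();print(o['ee_pos'],o['ft_force'])
d=grab('top','t2.png');w=grab('wrist','w2.png')
c=cv2.resize(d['frame'][180:260,270:370],None,fx=4,fy=4,interpolation=2)
out=np.zeros((600,560,3),'uint8');out[:320,:400]=c
out[320:]=w['frame'][140:420]
cv2.imwrite('pics/m2.png',out)
for D in (d,w): print([np.round(proj(D,X)).tolist() for X in ([583,-148.5,24],[508,-143,96],[508,-143,0])])
E
```

```text
t: 5.4
ee_pos: [507.5, -142.8, 52.8]
orientation: [-0.002, -3.14, -0.001]
ft_force: [-0.1, -0.8, -2.0]
width: 21.7
grasp_force: 30.0
[ 507.53636609 -142.84248906   52.84615701] [-0.09031376 -0.80129985 -2.03486117]
[[324.0, 202.0], [324.0, 237.0], [320.0, 237.0]]
[[271.0, 361.0], [279.0, 326.0], [280.0, 236.0]]
```

View pics/m2.png

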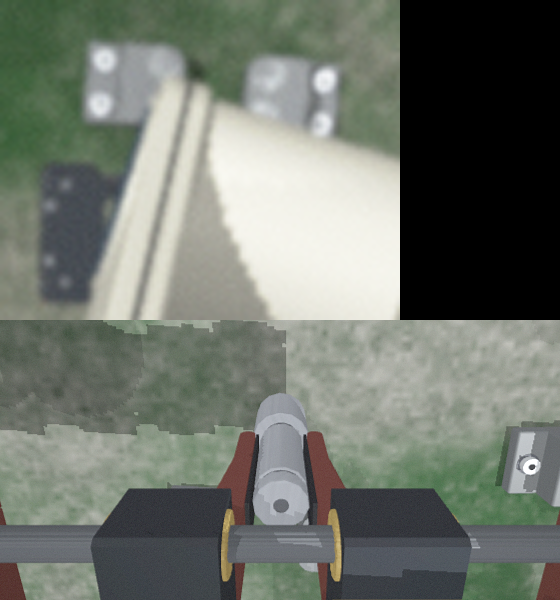

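The shaft is gripped upright, with its top at wrist (280,325), as projected. Entering the go gap slowly while watching the force.

```bash
python3 -m handwheel '[[-10,-0.7,0.5,0,0,0,1],[-10,-0.7,0,0,0,0,1],[-10,-0.7,0,0,0,0,1],[-8,-0.6,0,0,0,0,1],[-8,-0.6,0,0,0,0,1],[-7,-0.5,0,0,0,0,1],[-5,-0.4,0,0,0,0,1],[0,0,0,0,0,0,1]]'
```

```text
t: 6.5
ee_pos: [566.6, -147.2, 52.6]
orientation: [0.001, 3.141, -0.0]
ft_force: [0.7, -0.4, -1.8]
width: 21.7
grasp_force: 30.0
```

No contact. Continuing.

```bash
python3 -m handwheel '[[-6,-0.4,0,0,0,0,1],[-6,-0.4,0,0,0,0,1],[-6,-0.5,0,0,0,0,1],[-6,-0.4,0,0,0,0,1],[0,0,0,0,0,0,1]]'; python3 -m handwheel '[[-8,-0.6,0,0,0,0,1],[-8,-0.6,0,0,0,0,1],[-8,-0.6,0,0,0,0,1],[-8,-0.6,0,0,0,0,1],[-10,-0.7,0,0,0,0,1],[-10,-0.7,0,0,0,0,1],[-6,-0.4,0,0,0,0,1],[0,0,0,0,0,0,1]]'
```

```text
t: 7.12
ee_pos: [590.9, -149.0, 52.7]
orientation: [0.001, 3.141, -0.0]
ft_force: [0.1, -0.2, -2.4]
width: 21.6
grasp_force: 30.0
t: 8.12
ee_pos: [648.7, -153.2, 52.6]
orientation: [0.001, 3.141, -0.0]
ft_force: [-0.3, -0.3, -3.1]
width: 22.1
grasp_force: 30.0
```

```bash
python3 -m handwheel '[[0,12,0,0,0,0,1],[0,24,0,0,0,0,1],[0,24,0,0,0,0,1],[0,24,0,0,0,0,1],[0,20,0,0,0,0,1],[0,12,0,0,0,0,1],[0,0,0,0,0,0,1],[0,0,0,0,0,0,1]]'; python3 -m handwheel '[[12,0,0,0,0,0,1],[24,0,0,0,0,0,1],[25,0,0,0,0,0,1],[25,0,0,0,0,0,1],[25,0,0,0,0,0,1],[25,0,0,0,0,0,1],[25,0,0,0,0,0,1],[20,0,0,0,0,0,1],[0,0,0,0,0,0,1],[0,0,0,0,0,0,1]]'
```

```text
t: 9.12
ee_pos: [648.4, -37.6, 52.7]
orientation: [0.002, 3.142, -0.0]
ft_force: [-0.8, -0.5, -2.3]
width: 21.6
grasp_force: 30.0
t: 10.38
ee_pos: [468.4, -37.4, 53.0]
orientation: [0.002, 3.14, -0.0]
ft_force: [-0.1, 0.9, -2.3]
width: 21.8
grasp_force: 30.0
```

```bash
python3 -m handwheel '[[0,10,0,0,0,0,1],[0,20,0,0,0,0,1],[0,24,0,0,0,0,1],[0,24,0,0,0,0,1],[0,18,0,0,0,0,1],[0,9.5,0,0,0,0,1],[0,0,0,0,0,0,1],[0,0,0,0,0,0,1]]'
python3 - <<'E'
from h import *
o=sensors.get_obs();print(o['ee_pos'],o['ft_force'])
d=grab('top','t3.png');s=grab('scene','s3.png')
out=np.zeros((600,560,3),'uint8');out[:300,:560]=cv2.resize(d['frame'][195:270,180:320],None,fx=4,fy=4,interpolation=2)
out[300:,:]=cv2.resize(s['frame'][190:290,150:337],(560,300),interpolation=2)
cv2.imwrite('pics/m3.png',out)
E
```

```text
t: 11.38
ee_pos: [467.5, 68.2, 52.6]
orientation: [-0.002, -3.142, 0.0]
ft_force: [-0.1, 0.2, -2.5]
width: 21.4
grasp_force: 30.0
[467.46886859  68.22077501  52.63945726] [-0.10860873  0.23313255 -2.51789381]
```

View pics/m3.png

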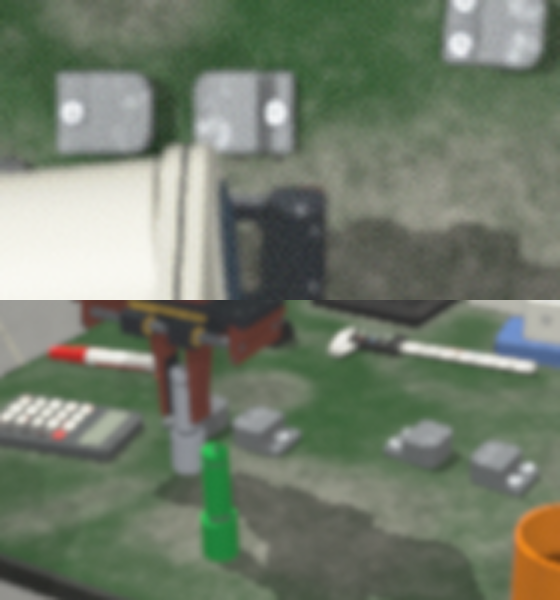

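The shaft is upright in front of the no-go gauge, and the green part, gauges and calculator are undisturbed. Approaching the mouth now.

```bash
python3 -m handwheel '[[-10,0.2,0,0,0,0,1],[-12,0.2,0,0,0,0,1],[-10,0.2,0,0,0,0,1],[-6,0.1,0,0,0,0,1],[0,0,0.5,0,0,0,1],[0,0,0.4,0,0,0,1],[0,0,0,0,0,0,1]]'; python3 -m handwheel '[[-1,0,0,0,0,0,1],[-1,0,0,0,0,0,1],[-1,0,0,0,0,0,1],[0,0,0,0,0,0,1]]'; python3 -m handwheel '[[-1,0,0,0,0,0,1],[-1,0,0,0,0,0,1],[0,0,0,0,0,0,1]]'
```

```text
t: 12.35
ee_pos: [505.0, 69.2, 51.7]
orientation: [-0.001, -3.141, 0.0]
ft_force: [0.4, 0.1, -2.3]
width: 21.6
grasp_force: 30.0
t: 12.85
ee_pos: [508.5, 69.2, 51.8]
orientation: [0.001, 3.142, 0.0]
ft_force: [0.2, 0.1, -2.2]
width: 21.8
grasp_force: 30.0
t: 13.22
ee_pos: [510.6, 69.2, 51.8]
orientation: [0.001, 3.141, -0.0]
ft_force: [-0.4, 1.0, -2.2]
width: 21.5
grasp_force: 30.0
```

```bash
for i in 1 2; do python3 -m handwheel '[[-1,0,0,0,0,0,1],[0,0,0,0,0,0,1],[0,0,0,0,0,0,1]]'; done
```

```text
t: 13.6
ee_pos: [511.4, 69.2, 51.8]
orientation: [-0.001, -3.141, 0.0]
ft_force: [-0.3, 0.2, -2.4]
width: 21.2
grasp_force: 30.0
t: 13.98
ee_pos: [512.5, 69.2, 51.8]
orientation: [-0.001, -3.142, 0.0]
ft_force: [0.5, -1.2, -2.4]
width: 21.5
grasp_force: 30.0
```

```bash
python3 -m handwheel '[[-1,0,0,0,0,0,1],[0,0,0,0,0,0,1],[0,0,0,0,0,0,1]]';python3 -m handwheel '[[-0.7,0,0,0,0,0,1],[0,0,0,0,0,0,1],[0,0,0,0,0,0,1]]'
```

```text
t: 14.35
ee_pos: [513.5, 69.2, 51.8]
orientation: [0.001, 3.142, -0.0]
ft_force: [-0.1, -0.1, -1.9]
width: 21.7
grasp_force: 30.0
t: 14.72
ee_pos: [513.8, 69.1, 51.7]
orientation: [-0.001, -3.141, 0.0]
ft_force: [-1.4, 0.4, -0.3]
width: 21.7
grasp_force: 30.0
```

```bash
python3 -m handwheel '[[-0.7,0,0,0,0,0,1],[0,0,0,0,0,0,1],[0,0,0,0,0,0,1]]';python3 -m handwheel '[[-0.5,0,0,0,0,0,1],[0,0,0,0,0,0,1],[0,0,0,0,0,0,1]]'
```

```text
t: 15.1
ee_pos: [514.1, 69.1, 51.7]
orientation: [-0.001, -3.14, 0.0]
ft_force: [-5.4, -0.3, 2.6]
width: 21.2
grasp_force: 30.0
t: 15.48
ee_pos: [514.2, 69.1, 51.7]
orientation: [-0.001, -3.139, 0.0]
ft_force: [-5.7, -0.8, 4.7]
width: 21.7
grasp_force: 30.0
```

The lips stop the shaft with about 6 N. I'll ease off slightly, lower the last millimetre to the bench and let go.

```bash
python3 -m handwheel '[[0.8,0,0,0,0,0,1],[0,0,0.5,0,0,0,1],[0,0,0,0,0,0,1]]'; python3 -m handwheel '[[0,0,0.5,0,0,0,1],[0,0,0,0,0,0,1],[0,0,0,0,0,0,1]]'
```

```text
t: 15.85
ee_pos: [514.1, 69.1, 51.6]
orientation: [-0.001, -3.141, 0.0]
ft_force: [-6.5, -0.5, 7.4]
width: 21.7
grasp_force: 30.0
t: 16.23
ee_pos: [514.2, 69.1, 51.6]
orientation: [-0.001, -3.141, 0.0]
ft_force: [-8.7, 0.2, 13.7]
width: 21.7
grasp_force: 30.0
```

```bash
python3 -m handwheel '[[0,0,-0.6,0,0,0,1],[0,0,0,0,0,0,1],[0,0,0,0,0,0,0.68],[0,0,0,0,0,0,0.68],[0,0,0,0,0,0,0.6],[0,0,0,0,0,0,0.5],[0,0,0,0,0,0,0.4],[0,0,0,0,0,0,0.4],[0,0,0,0,0,0,0.4]]'
python3 - <<'E'
from h import *
w=grab('wrist','w4.png');s=grab('scene','s4.png')
out=np.zeros((600,560,3),'uint8');out[:300]=w['frame'][120:]
out[300:,:]=cv2.resize(s['frame'][190:290,150:337],(560,300),interpolation=2)
cv2.imwrite('pics/m4.png',out)
print([np.round(proj(w,[512,69.1,z])) for z in (96,0)])
E
```

```text
t: 17.35
ee_pos: [514.6, 69.2, 51.4]
orientation: [0.001, 3.142, 0.0]
ft_force: [-0.6, 1.0, 0.5]
width: 52.8
grasp_force: 0.0
[array([280., 322.]), array([280., 232.])]
```

View pics/m4.png

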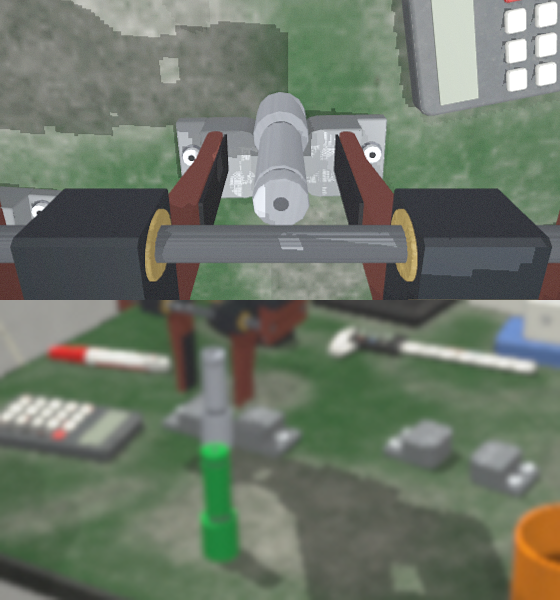

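The shaft stands upright against the no-go lips, its top at wrist (280,325), with the fingers clear. Rising straight up.

```bash
python3 -m handwheel '[[0,0,-10,0,0,0,0.3],[0,0,-20,0,0,0,0.3],[0,0,-30,0,0,0,0.3],[0,0,-40,0,0,0,0.3],[0,0,-40,0,0,0,0.3],[0,0,-30,0,0,0,0.3],[0,0,0,0,0,0,0.3],[0,0,0,0,0,0,0.3]]'
python3 - <<'E'
from h import *
w=grab('wrist','w5.png');s=grab('scene','s5.png')
out=np.zeros((600,560,3),'uint8');out[:300]=w['frame'][80:380]
out[300:,:]=cv2.resize(s['frame'][190:290,150:337],(560,300),interpolation=2)
cv2.imwrite('pics/m5.png',out)
print([np.round(proj(w,[512,69.1,z])) for z in (96,0)])
E
```

```text
t: 18.45
ee_pos: [514.0, 69.1, 221.0]
orientation: [-0.001, -3.141, 0.0]
ft_force: [-0.1, -0.0, 0.3]
width: 61.5
grasp_force: 0.0
[array([280., 202.]), array([281., 178.])]
```

View pics/m5.png

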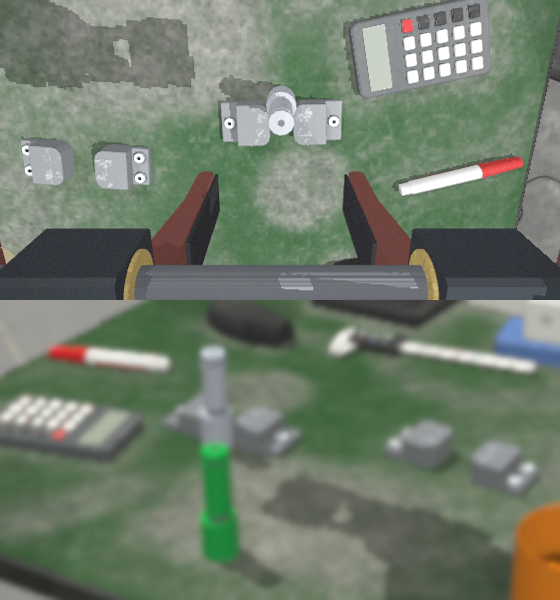

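The shaft's top is at wrist (281,203), matching the projection at about (280,202). It stands upright in the no-go mouth, and everything else is unmoved.

```bash
python3 -c "
from workcell import ctrl
print(ctrl.close_job())"
```

```text
the job is handed in; nothing more can be done
None
```

The shaft went right through the go gap without touching the jaws, was stopped by the no-go lips at about 6 N (about 9 N while being set down), and was left standing upright there; the job was handed in at about 18.5 s.

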